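# Close a culture vessel with the lid lift and take off its port cover

### The job

Close the glass culture jar: with the hand crank, wind the lid lift down (clockwise seen from above) all the way to its bottom stop, so that the fork sets the steel inner lid, with the clear outer lid still on it, on the jar and hangs free below. Then take hold of the black knob and lift the clear outer lid off alone, upright, leaving the inner lid seated on the jar; do not touch the inner lid with the gripper. Finish while still holding the outer lid in the air, upright and at least 5 cm above where it sat, so that the ports can be reached, and leave everything else on the bench where it is.

Things in the scene. Friction and masses are not known exactly. Their poses are not given: they have to be found in the camera images.
- lift_stand: lid-lift stand, fixed: white base plate 165 x 310 x 18 mm, long along its own y. Origin on the bench between jar and screw: jar axis at y = -90 mm, screw and crank axis at y = +90 mm (own frame, z up). Two guide rods and a brass screw carry a white top plate 94 x 40 mm, top 234 mm above the bench. Glass jar 94 mm in diameter, mouth 87 mm wide, rim at 115 mm
- jar_rim (a point): centre of the jar's mouth at the height of its rim, 115 mm above the bench; axes parallel to the stand's. The inner lid's origin lies here when it is seated
- crank_axis (a point): point on the crank's vertical axis, 282 mm above the bench, level with the point crank_handle
- crank_handle (a point): best grip point in the crank's black upright handle, 55 mm from the crank axis, 282 mm above the bench; goes round with the crank. The handle is a freely spinning sleeve, 21 mm in diameter, from 252 to 303 mm above the bench; under it lies the steel crank arm, 16 mm wide, 243 to 252 mm. Nothing else of the stand is higher than 254 mm
- lift_crank (a joint): crank angle in rad, growing clockwise seen from above, which lowers the fork by 18 mm a turn; 0 is the upper stop, 18.85 (three turns) the bottom stop. Starts between 0 and 2. It stays where it is left; turning takes 0.15 to 0.25 N m (3 to 5 N at the handle). At 0 and at 18.85 the crank arm points along the stand's -x
- lid_fork (a joint): how far the aluminium fork has come down, m: 0 at the top, 0.054 at the bottom stop. It follows the crank. Its two prongs carry the inner lid by its flange, on either side of the jar; the inner lid meets the jar's rim at 0.044, then the fork goes on 10 mm and hangs free below the flange
- inner_lid: steel inner lid (head plate), about 0.5 kg, loose on the fork: flange 130 mm in diameter, 6 mm thick; on it a boss 82 mm in diameter, 9 mm high, with five capped ports up to 30 mm above the flange's underside; below it a register that fits the jar's mouth with 2 mm play, and two dip tubes. Origin at the centre of the flange's underside, z up
- outer_lid: outer lid: clear round cover, about 0.16 kg, loose, standing on the inner lid's flange round its boss (1.5 mm play all round, 9 mm overlap): 92 mm in diameter, 36 mm high, open below, black knob on top. Origin at the centre of its lower edge, z up; it sits 6 mm above the inner lid's origin
- outer_knob (a point): grip point in the outer lid's round black knob, 61 mm above the outer lid's lower edge and 25 mm above its flat top. The knob is 29 mm in diameter from 19 to 34 mm above that top, 25 mm at its waist, and ends 37 mm above it. With the lift down the point is 182 mm above the bench
- tip_box: white and blue box of blue pipette tips, 86 x 124 x 71 mm, left at the back; leave alone; origin under its centre
- reagent_white: white reagent bottle with red cap, 44 mm across and 85 mm high, left at the back; leave alone; origin under its centre
- microtube_rack: orange microtube rack, 58 x 118 x 30 mm, right of the stand; leave alone; origin under its centre
- petri_dish: petri dish, 62 mm across, 14 mm high, right of the stand; leave alone; origin under its centre
- cassette_0: white test cassette, 70 x 20 x 5 mm, right of the stand; leave alone; origin under its centre

How it is judged:
On the way, in this order (a step that is already met when the one before it is completed fails the run):
1. the lift is wound down to its stop: inner lid seated on the jar, outer lid still on it (value of joint lift_crank above 17.6 rad and z of inner_lid in the frame of jar_rim below 0.002 m and horizontal distance between inner_lid and jar_rim below 0.005 m and angle between inner_lid's own z axis and vertical below 0.04 rad and z of outer_lid in the frame of inner_lid below 0.01 m and horizontal distance between outer_lid and inner_lid below 0.005 m), for 0.2 s.
2. the outer lid alone is lifted off, in the gripper, inner lid still seated (value of joint lift_crank above 17.6 rad and z of inner_lid in the frame of jar_rim below 0.002 m and horizontal distance between inner_lid and jar_rim below 0.005 m and angle between inner_lid's own z axis and vertical below 0.04 rad and z of outer_lid in the frame of inner_lid above 0.035 m and contact force between the fingers and outer_lid above 0.5 N and contact force between outer_lid and inner_lid below 0.1 N), for 0.2 s.
At the end, for the whole second after the job is handed in: Lift within 0.2 turn of its bottom stop; inner lid seated (2 mm of the rim's height, 5 mm of its centre, tilt < 0.04 rad); outer lid held still in the fingers, lower edge 48 mm or more above where it stood, tilt < 0.3 rad, touching neither inner lid nor stand (value of joint lift_crank above 17.6 rad and z of inner_lid in the frame of jar_rim between -0.003 and 0.002 m and horizontal distance between inner_lid and jar_rim below 0.005 m and angle between inner_lid's own z axis and vertical below 0.04 rad and z of outer_lid in the frame of jar_rim above 0.054 m and angle between outer_lid's own z axis and vertical below 0.3 rad and linear speed of outer_lid below 0.05 m/s and contact force between the fingers and outer_lid above 0.5 N and contact force between outer_lid and inner_lid below 0.1 N and contact force between outer_lid and lift_stand below 0.1 N); the arm keeps its last pose, push and grip.
It fails at once if the outer lid is taken off before the lift is down (value of joint lift_crank below 17 rad and z of outer_lid in the frame of inner_lid above 0.015 m).
It fails at once if the inner lid is lifted off the jar again, tipped, or pushed off the jar's axis ((value of joint lift_crank above 17.6 rad and z of inner_lid in the frame of jar_rim above 0.004 m) or angle between inner_lid's own z axis and vertical above 0.1 rad or horizontal distance between inner_lid and jar_rim above 0.008 m).
It fails at once if the robot touches the inner lid (contact force between any of the arm, the fingers and inner_lid above 1.5 N).
It fails at once if the outer lid is tipped (angle between outer_lid's own z axis and vertical above 0.5 rad).
It fails at once if something else on the bench is moved by more than 2 cm (distance of any of tip_box, reagent_white, microtube_rack, petri_dish, cassette_0 from where it was at the start of the episode above 0.02 m).
It also fails if it takes over 59 s, if anything falls off the work surface, if the arm or the gripper's body presses on something with over 40 N, if the wrist force passes 120 N, or if a joint passes its speed limit or range.

### The arm

A 6-joint arm with a two-finger parallel gripper is mounted at the origin on a cart in front of the work surface, level with it; the furniture and walls round the work are solid. World frame = base frame: x ahead of the robot, y to its left, z up, the work surface at z = 0. Lengths are in m, angles in rad, forces in N, time in s.
With the tool pointing down it reaches from about 0.35 to 0.975 m from the base axis. Payload 4.9 kg.
Tool frame: the origin (TCP) lies between the finger pads; the fingertips stand 22 mm ahead of it and the grasp point (between the pads) lies 3 mm ahead of it (ctrl.tip_reach is the distance from the TCP to the fingertips, in m); y points along the fingers, x is the direction in which the jaws open and shut, and the axes are right-handed (so a half turn about y gives the same grasp; the last joint's range is limited). The gripper opens to 85 mm and grips with 20 to 120 N. Pads are 22 mm wide; open, the fingers measure 114 mm over their backs; the gripper's body (76 mm by 85 mm) begins 54 mm behind the grasp point. The pads swing forward as they close: fully open they stand 13 mm farther back than shut.
Start: joints at [-1.454, 0.053, 1.613, -0, 1.476, -0.119], TCP at [0.146, -0.608, 0.253] pointing down, gripper open.
Joint ranges: [-3.01, 3.01], [-1.01, 2.22], [0.06, 2.58], [-1.02, 4.17], [0.09, 2.62], [-3.14, 3.14]. Speed limits (rad/s): [2.57, 2.57, 3.14, 3.14, 3.14, 3.14].

### API

Orientations are given as a rotation vector (axis times angle).
In Python, from workcell import ctrl gives the robot as it stands.
- The arm moves only by the shell command python3 -m pendant 'ROWS' [OPENING] [FORCE]. ROWS is JSON, a list of rows, each a list of 2 entries, a list of its own where there are three numbers: the shift along the world's x, y, z in mm, then the turn, a rotation vector about the world's x, y, z in rad. A call has 1 to 12 rows; each row shifts and turns the commanded pose from where the row before left it; what a row does not reach is not made up. A row lasts 1/12 s, in which the tool goes at most 41.7 mm and 7.16 degrees, less where a joint would pass 70% of its speed; a pose out of reach is approached as far as the arm can. A call is refused whole if a number of a shift passes 41.7 or a number of a turn 0.125, either way. A call with a gripper value outside its range is refused whole. OPENING is the opening, from 0 (shut) to 1 (fully open), set as the call begins (- or left out, the last holds). The fingers move at their own pace and stop on an object; FORCE is the grip in N (left out, the last holds). Time passes only in rows, so rows that do not move let the fingers close. It gives the time, the measured TCP pose, the force and the opening at its end, in the units of the state.
- ctrl.get_obs(): the state, without advancing time (a new reading comes with each control period).
- ctrl.get_image(name): name is "side" or "top" or "wrist"; returns a dict with "pixels" (480x640x3 uint8, red, green, blue), "range_z" (480x640 float32, m along the optical axis (not along the pixel's ray), 0 where there is no reading), "intrinsics" (3x3 intrinsics, pixels), "R" (3x3) and "t" (3): a world point X has camera coordinates R X + t. Camera axes: x right, y down, z forward; pixel columns grow to the right and rows downward; lengths in m; the calibration is good to about 2 mm. The wrist camera is an equidistant fisheye: a pixel r from the principal point sees the ray r / f radians off the axis. A picture is of the moment at which its call begins.
- ctrl.job_done(): hands the job in, once; it reports no verdict.
The state is a dict: "t": time; "joints": joint angles; "qd": joint speeds; "tau": joint torques, N m; "tool_pos": TCP position; "tcp_rot": TCP orientation; "ft_force": force on the tool from outside, world axes, zero at the start; "wrist_torque": the same for the moment, N m; "gripper_width": finger opening in m.
Only numpy, scipy, OpenCV 4.12 (cv2) and the standard library are available. Lean on these libraries where they do the work, as an engineer would, in place of code of your own. Each camera call takes 0.05 s, during which the arm holds its last target. There are 200 camera calls.

## Working session

There is one attempt and no reset: what is moved stays moved. The work goes in short steps, Python scripts to look and compute and a shell command to move; the robot and the scene stay as the last step left them, time stands still between calls to the robot, and variables do not carry over. Pictures are saved under pics/ and viewed, about 8 in all and at most 12, crops included, and the job is handed in when it is done.

```bash
ls; mkdir -p pics; python3 - <<'E'
from workcell import ctrl
import cv2,numpy as np
print(ctrl.get_obs())
for n in("top","side"):
    d=ctrl.get_image(n); np.savez(f"{n}0.npz",**d); cv2.imwrite(f"pics/{n}0.png",d["pixels"][...,::-1]); print(n,d["intrinsics"],d["R"],d["t"])
E
```

```text
pics
{'t': 0.0, 'joints': array([-1.45402071e+00,  5.33711156e-02,  1.61428598e+00,  3.70709991e-06,
        1.47598851e+00, -1.18993875e-01]), 'qd': array([-0.00041247, -0.00057257, -0.0001587 , -0.0003313 ,  0.00117941,
        0.00038733]), 'tau': array([ 1.48485644e-03, -3.93678403e+01, -3.70177245e+01,  5.75408785e-05,
        6.95483352e-03, -6.61927366e-07]), 'tool_pos': array([ 0.14593253, -0.60713637,  0.25205892]), 'tcp_rot': array([-1.31004108,  1.03476045, -1.03234379]), 'ft_force': array([-0.44558844, -0.04940531,  0.25602248]), 'wrist_torque': array([-0.02360791,  0.05214469,  0.01973742]), 'gripper_width': 0.08573385198171965}
top [[616.54104534   0.         324.20940071]
 [  0.         616.54104534 238.75482403]
 [  0.           0.           1.        ]] [[-7.14277141e-04 -9.99514955e-01  3.11342972e-02]
 [-9.85893398e-01 -4.50718134e-03 -1.67313758e-01]
 [ 1.67372932e-01 -3.08146064e-02 -9.85411976e-01]] [-0.2712783   0.603652    1.27968612]
side [[541.23416068   0.         313.900021  ]
 [  0.         541.23416068 244.80730687]
 [  0.           0.           1.        ]] [[ 0.87215954 -0.48899932  0.01474484]
 [-0.16143197 -0.31611329 -0.93488615]
 [ 0.46181973  0.81298958 -0.35464135]] [-0.64487864  0.19876097  1.28532284]
```

View pics/top0.png

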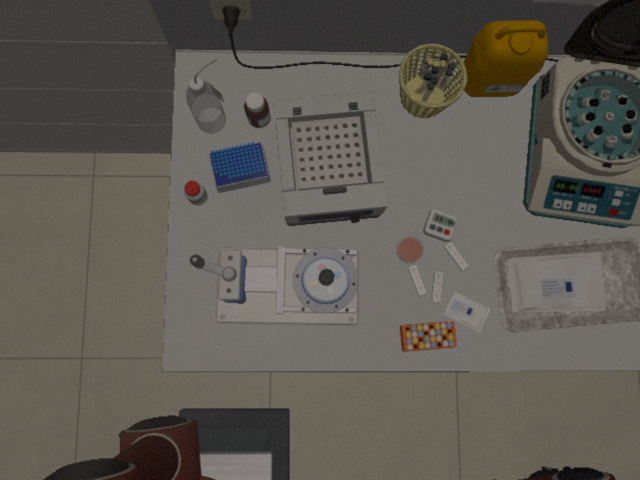

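View pics/side0.png

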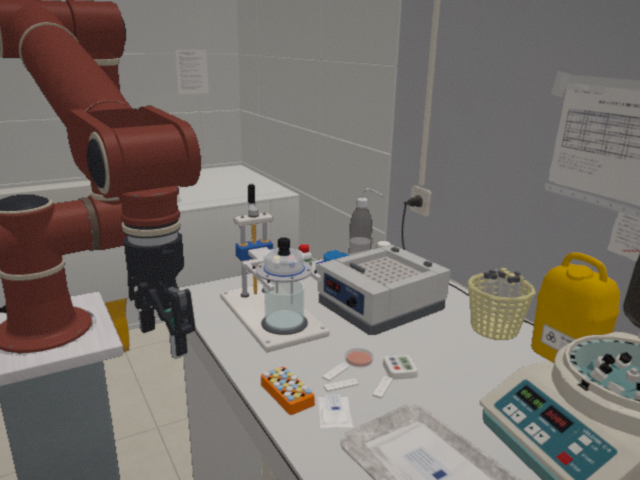

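```bash
python3 -c "
from scipy.spatial.transform import Rotation as R
print(R.from_rotvec([-1.31004108,  1.03476045, -1.03234379]).as_matrix().round(3))"
```

```text
[[ 0.234 -0.     0.972]
 [-0.972  0.002  0.234]
 [-0.002 -1.     0.   ]]
```

```bash
cat > h.py <<'E'
import numpy as np
def px2w(d,u,v,z):
    K,R,t=d["intrinsics"],d["R"],d["t"]
    r=R.T@np.linalg.inv(K)@[u,v,1]; c=-R.T@t
    return c+r*(z-c[2])/r[2]
def w2px(d,X):
    p=d["intrinsics"]@(d["R"]@np.asarray(X)+d["t"]); return p[:2]/p[2]
E
python3 - <<'E'
import cv2,numpy as np
d=np.load("top0.npz"); im=d["pixels"][235:335,180:370,::-1]
cv2.imwrite("pics/crop.png",cv2.resize(im,None,fx=4.2,fy=4.2,interpolation=cv2.INTER_CUBIC))
E
```

```text
(no output)
```

View pics/crop.png

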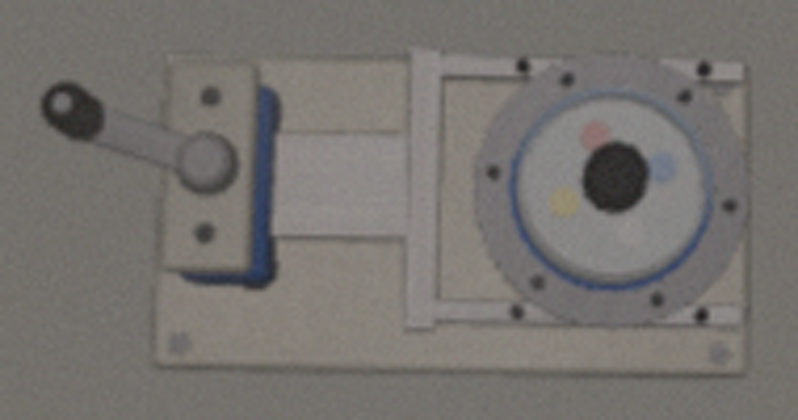

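```bash
python3 - <<'E'
from h import *
d=np.load("top0.npz")
for n,x,y,z in [("handle",64,104,.303),("hub",206,160,.254),("knob",615,176,.233),("BL",155,366,.018),("BR",746,375,.018),("TL",168,55,.018),("lidtop",613,188,.196),("flange",612,190,.160),("platescrew1",210,97,.234),("platescrew2",204,233,.234)]:
    print(n,px2w(d,180+(x+.5)/4.2-.5,235+(y+.5)/4.2-.5,z).round(4))
# depth: range around
for n,x,y in [("handle",64,104),("hub",206,160),("knob",615,176),("plate",180,350)]:
    u,v=round(180+x/4.2),round(235+y/4.2); Z=np.median(d["range_z"][v-1:v+2,u-1:u+2]); K=d["intrinsics"]
    print(n,(d["R"].T@(np.linalg.inv(K)@[u,v,1]*Z-d["t"])).round(4))
E
```

```text
handle [ 0.5247 -0.0377  0.303 ]
hub [ 0.5072 -0.0907  0.254 ]
knob [ 0.503  -0.2679  0.233 ]
BL [ 0.4272 -0.0379  0.018 ]
BR [ 0.4226 -0.3431  0.018 ]
TL [ 0.5893 -0.0401  0.018 ]
lidtop [ 0.5015 -0.2683  0.196 ]
flange [ 0.5042 -0.269   0.16  ]
platescrew1 [ 0.5374 -0.0892  0.234 ]
platescrew2 [ 0.4774 -0.0881  0.234 ]
handle [ 0.5235 -0.0382  0.3042]
hub [ 0.5067 -0.0912  0.2537]
knob [ 0.5022 -0.2679  0.2319]
plate [ 0.4352 -0.0518  0.0186]
```

```bash
python3 -m pendant '[[[14,20,12],[0,0,0]],[[14,20,12],[0,0,0]],[[16,24,12],[0,0,0]],[[16,24,12],[0,0,0]],[[16,24,12],[0,0,0]],[[16,24,12],[0,0,0]],[[16,24,12],[0,0,0]],[[16,24,12],[0,0,0]],[[16,24,6],[0,0,0]],[[16,24,6],[0,0,0]],[[16,24,0],[0,0,0]],[[16,24,0],[0,0,0]]]' 1 40; python3 -m pendant '[[[16,24,0],[0,0,0]],[[16,24,0],[0,0,0]],[[16,24,0],[0,0,0]],[[16,24,0],[0,0,0]],[[16,24,0],[0,0,0]],[[16,24,0],[0,0,0]],[[16,24,0],[0,0,0]],[[16,24,0],[0,0,0]],[[16,24,0],[0,0,0]],[[16,24,0],[0,0,0]],[[0,0,0],[0,0,0]],[[0,0,0],[0,0,0]]]'
```

```text
t: 1.1
tool_pos: [0.3345, -0.3264, 0.3615]
tcp_rot: [-1.312, 1.033, -1.034]
ft_force: [0.1, 0.0, -0.5]
gripper_width: 0.0856
t: 2.1
tool_pos: [0.4942, -0.0866, 0.3606]
tcp_rot: [-1.313, 1.033, -1.031]
ft_force: [0.2, -0.5, 0.3]
gripper_width: 0.0853
```

```bash
python3 -m pendant '[[[10,16,0],[0,0,0]],[[10,16,0],[0,0,0]],[[10,17,0],[0,0,0]],[[0,0,-10],[0,0,0]],[[0,0,-10],[0,0,0]],[[0,0,0],[0,0,0]],[[0,0,0],[0,0,0]]]'; python3 - <<'E'
from workcell import ctrl
import cv2,numpy as np
from h import *
d=ctrl.get_image("wrist"); np.savez("w1.npz",**d); cv2.imwrite("pics/w1.png",d["pixels"][...,::-1])
print(d["intrinsics"],d["R"],d["t"],-d["R"].T@d["t"],ctrl.get_obs()["tool_pos"])
E
```

```text
t: 2.68
tool_pos: [0.523, -0.0396, 0.3396]
tcp_rot: [-1.313, 1.037, -1.033]
ft_force: [-0.2, -0.3, 0.2]
gripper_width: 0.0856
[[371.64829954   0.         322.33283759]
 [  0.         371.64829954 241.9563751 ]
 [  0.           0.           1.        ]] [[ 2.32424716e-01 -9.72614388e-01 -6.65135881e-05]
 [-9.32482748e-01 -2.22853937e-01  2.84274599e-01]
 [-2.76504388e-01 -6.60104200e-02 -9.58742900e-01]] [-0.16023558  0.41716806  0.60433537] [ 0.59334611 -0.02298745  0.4608013 ] [ 0.52333728 -0.03963214  0.34054945]
```

View pics/w1.png

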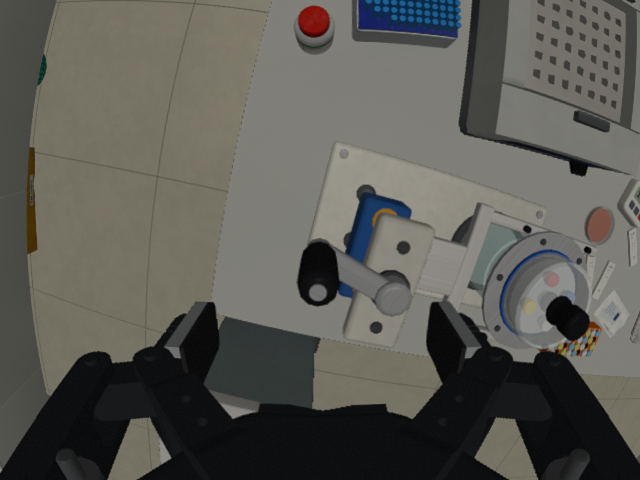

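```bash
cat >> h.py <<'E'
def fe2w(d,u,v,z):
    K,R,t=d["intrinsics"],d["R"],d["t"]; a=np.array([u-K[0,2],v-K[1,2]])/K[0,0]; th=np.hypot(*a)
    r=R.T@np.r_[a/th*np.sin(th),np.cos(th)]; c=-R.T@t
    return c+r*(z-c[2])/r[2]
E
python3 - <<'E'
from h import *
d=np.load("w1.npz")
for n,u,v,z in [("handle",318,292,.303),("hub",393,294,.254),("knob",573,323,.233),("ps1",404,247,.234),("ps2",376,327,.234)]: print(n,fe2w(d,u,v,z).round(4))
E
```

```text
handle [ 0.5238 -0.0375  0.303 ]
hub [ 0.5112 -0.0875  0.254 ]
knob [ 0.5076 -0.2597  0.233 ]
ps1 [ 0.5369 -0.091   0.234 ]
ps2 [ 0.4762 -0.0897  0.234 ]
```

```bash
python3 -m pendant '[[[1,2,-14],[0,0,0]],[[0,0,-14],[0,0,0]],[[0,0,-14],[0,0,0]],[[0,0,-13],[0,0,0]],[[0,0,0],[0,0,0]],[[0,0,0],[0,0,0]]]'; python3 -m pendant '[[[0,0,0],[0,0,0]],[[0,0,0],[0,0,0]],[[0,0,0],[0,0,0]],[[0,0,0],[0,0,0]],[[0,0,0],[0,0,0]],[[0,0,0],[0,0,0]],[[0,0,0],[0,0,0]],[[0,0,0],[0,0,0]]]' 0.1 40
```

```text
t: 3.23
tool_pos: [0.5243, -0.0365, 0.2843]
tcp_rot: [-1.313, 1.036, -1.031]
ft_force: [0.8, 0.4, 0.2]
gripper_width: 0.0852
t: 3.9
tool_pos: [0.5252, -0.0368, 0.2869]
tcp_rot: [-1.311, 1.033, -1.034]
ft_force: [-0.1, -0.0, 2.4]
gripper_width: 0.0196
```

```bash
python3 -m pendant '[[[4.3,-2,0],[0,0,0]],[[5,-3.2,0],[0,0,0]],[[11.4,-8.7,0],[0,0,0]],[[8.7,-11.4,0],[0,0,0]],[[5.5,-13.3,0],[0,0,0]],[[1.9,-14.2,0],[0,0,0]]]'; python3 -m pendant '[[[-1.9,-14.2,0],[0,0,0]],[[-5.5,-13.3,0],[0,0,0]],[[-8.7,-11.4,0],[0,0,0]],[[-11.4,-8.7,0],[0,0,0]],[[-13.3,-5.5,0],[0,0,0]],[[-14.2,-1.9,0],[0,0,0]]]'
```

```text
t: 4.4
tool_pos: [0.5628, -0.0905, 0.2869]
tcp_rot: [-1.311, 1.033, -1.033]
ft_force: [-4.9, 2.7, 6.3]
gripper_width: 0.0198
t: 4.9
tool_pos: [0.5072, -0.1443, 0.2868]
tcp_rot: [-1.307, 1.034, -1.032]
ft_force: [2.6, 11.5, 5.2]
gripper_width: 0.0199
```

```bash
python3 -m pendant '[[[-14.2,2.6,0],[0,0,0]],[[-13.3,5.5,0],[0,0,0]],[[-11.4,8.7,0],[0,0,0]],[[-8.7,11.4,0],[0,0,0]],[[-5.5,13.3,0],[0,0,0]],[[-1.9,14.2,0],[0,0,0]]]';  python3 -m pendant '[[[1.9,14.2,0],[0,0,0]],[[5.5,13.3,0],[0,0,0]],[[8.7,11.4,0],[0,0,0]],[[11.4,8.7,0],[0,0,0]],[[13.3,5.5,0],[0,0,0]],[[14.2,1.9,0],[0,0,0]]]'
```

```text
t: 5.4
tool_pos: [0.4524, -0.0901, 0.2869]
tcp_rot: [-1.311, 1.032, -1.039]
ft_force: [6.4, -2.7, 0.4]
gripper_width: 0.0198
t: 5.9
tool_pos: [0.5071, -0.0338, 0.2869]
tcp_rot: [-1.313, 1.034, -1.033]
ft_force: [-2.7, -1.3, 6.0]
gripper_width: 0.0201
```

```bash
python3 -m pendant '[[[14.2,-1.9,0],[0,0,0]],[[13.3,-5.5,0],[0,0,0]],[[11.4,-8.7,0],[0,0,0]],[[8.7,-11.4,0],[0,0,0]],[[5.5,-13.3,0],[0,0,0]],[[1.9,-14.2,0],[0,0,0]],[[-1.9,-14.2,0],[0,0,0]],[[-5.5,-13.3,0],[0,0,0]],[[-8.7,-11.4,0],[0,0,0]],[[-11.4,-8.7,0],[0,0,0]],[[-13.3,-5.5,0],[0,0,0]],[[-14.2,-1.9,0],[0,0,0]]]';  python3 -m pendant '[[[-14.2,1.9,0],[0,0,0]],[[-13.3,5.5,0],[0,0,0]],[[-11.4,8.7,0],[0,0,0]],[[-8.7,11.4,0],[0,0,0]],[[-5.5,13.3,0],[0,0,0]],[[-1.9,14.2,0],[0,0,0]],[[1.9,14.2,0],[0,0,0]],[[5.5,13.3,0],[0,0,0]],[[8.7,11.4,0],[0,0,0]],[[11.4,8.7,0],[0,0,0]],[[13.3,5.5,0],[0,0,0]],[[14.2,1.9,0],[0,0,0]]]'
```

```text
t: 6.9
tool_pos: [0.5071, -0.1442, 0.2869]
tcp_rot: [-1.308, 1.034, -1.034]
ft_force: [3.1, 8.1, 5.2]
gripper_width: 0.0195
t: 7.9
tool_pos: [0.507, -0.0338, 0.2868]
tcp_rot: [-1.314, 1.034, -1.034]
ft_force: [-2.4, -2.2, 5.2]
gripper_width: 0.0198
```

```bash
python3 -m pendant '[[[14.2,-1.9,0],[0,0,0]],[[13.3,-5.5,0],[0,0,0]],[[11.4,-8.7,0],[0,0,0]],[[8.7,-11.4,0],[0,0,0]],[[5.5,-13.3,0],[0,0,0]],[[1.9,-14.2,0],[0,0,0]],[[-1.9,-14.2,0],[0,0,0]],[[-5.5,-13.3,0],[0,0,0]],[[-8.7,-11.4,0],[0,0,0]],[[-11.4,-8.7,0],[0,0,0]],[[-13.3,-5.5,0],[0,0,0]],[[-14.2,-1.9,0],[0,0,0]]]';  python3 -m pendant '[[[-14.2,2.2,0],[0,0,0]],[[-13.3,5.5,0],[0,0,0]],[[-11.4,8.7,0],[0,0,0]],[[-8.7,11.4,0],[0,0,0]],[[-5.5,13.3,0],[0,0,0]],[[-1.2,7.1,0],[0,0,0]],[[-0.4,6,0],[0,0,0]],[[0,0,0],[0,0,0]]]'; python3 -m pendant '[[[0,1,0],[0,0,0]],[[0,1,0],[0,0,0]],[[0,0.5,0],[0,0,0]],[[0,0,0],[0,0,0]]]'
```

```text
t: 8.9
tool_pos: [0.5071, -0.1442, 0.2869]
tcp_rot: [-1.309, 1.034, -1.034]
ft_force: [2.7, 7.1, 5.0]
gripper_width: 0.0196
t: 9.57
tool_pos: [0.4525, -0.0891, 0.2869]
tcp_rot: [-1.311, 1.032, -1.034]
ft_force: [3.4, 1.6, 4.7]
gripper_width: 0.0203
t: 9.9
tool_pos: [0.4525, -0.088, 0.2869]
tcp_rot: [-1.312, 1.033, -1.036]
ft_force: [2.9, -0.9, 5.7]
gripper_width: 0.0197
```

```bash
python3 -m pendant '[[[0,1,0],[0,0,0]],[[0,1,0],[0,0,0]],[[0,1,0],[0,0,0]],[[0,0,0],[0,0,0]],[[0,0,0],[0,0,0]]]'
```

```text
t: 10.32
tool_pos: [0.4525, -0.0875, 0.2869]
tcp_rot: [-1.317, 1.032, -1.041]
ft_force: [2.9, -12.1, 4.0]
gripper_width: 0.0197
```

```bash
python3 -m pendant '[[[0,-2.3,0],[0,0,0]],[[0,0,0],[0,0,0]],[[0,0,0],[0,0,0]],[[0,0,0],[0,0,0]],[[0,0,0],[0,0,0]],[[0,0,0],[0,0,0]],[[0,0,0],[0,0,0]],[[0,0,0],[0,0,0]]]' 1; python3 -m pendant '[[[0,0,15],[0,0,0]],[[0,0,20],[0,0,0]],[[0,0,20],[0,0,0]],[[0,0,10],[0,0,0]],[[5,-15,0],[0,0,0]],[[8,-25,0],[0,0,0]],[[8,-30,0],[0,0,0]],[[0,0,0],[0,0,0]],[[0,0,0],[0,0,0]]]'; python3 - <<'E'
from workcell import ctrl
import cv2,numpy as np
for n in ("wrist","top","side"):
    d=ctrl.get_image(n); np.savez(f"{n}2.npz",**d)
    p=d["pixels"][...,::-1]
    if n=="side": p=cv2.resize(p[170:350,200:350],None,fx=3.2,fy=3.2,interpolation=cv2.INTER_CUBIC)
    cv2.imwrite(f"pics/{n}2.png",p)
E
```

```text
t: 10.98
tool_pos: [0.4521, -0.0862, 0.2863]
tcp_rot: [-1.312, 1.034, -1.033]
ft_force: [0.4, 0.3, -0.3]
gripper_width: 0.0852
t: 11.73
tool_pos: [0.473, -0.1572, 0.3505]
tcp_rot: [-1.311, 1.037, -1.034]
ft_force: [-0.4, -0.4, -1.1]
gripper_width: 0.0855
```

View pics/wrist2.png

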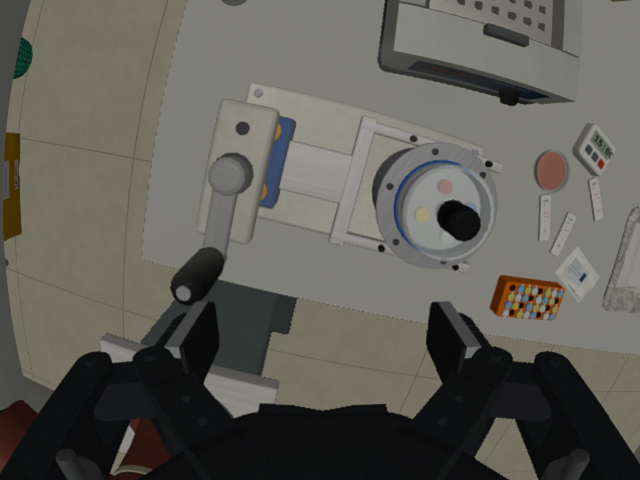

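View pics/side2.png

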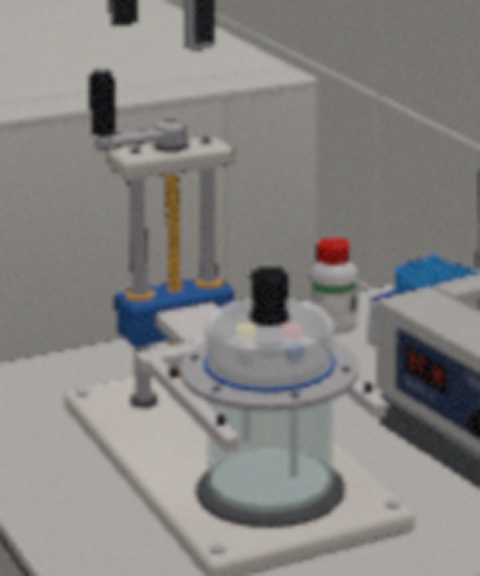

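```bash
python3 - <<'E'
from h import *
import cv2
for n in("top","side"):
    d=np.load(n+"2.npz"); u,v=w2px(d,[.5035,-.269,.194 if n=="top" else .185]).round().astype(int)
    g=d["pixels"].mean(2); m=(g[v-20:v+20,u-20:u+20]<60).astype(np.uint8)
    k,l,s,c=cv2.connectedComponentsWithStats(m)
    for i in range(1,k):
        if s[i,4]>20: print(n,(u,v),s[i],c[i]+[u-20,v-20])
    if n=="top":
        j=1+np.argmax(s[1:,4]); cc=c[j]+[u-20,v-20]; print(px2w(d,*cc,.190), np.median(d["range_z"][int(cc[1]),int(cc[0])]))
d=np.load("wrist2.npz")
for p in [(465,223),(466,224),(464,221)]: print(fe2w(d,*p,.194))
E
```

```text
top (np.int64(326), np.int64(278)) [ 13  14  14  15 164] [325.25609756 279.04268293]
[ 0.50273718 -0.26786332  0.19      ] 1.1800013
side (np.int64(283), np.int64(258)) [ 16  16  11  18 176] [283.82954545 262.09659091]
[ 0.50581372 -0.26796134  0.194     ]
[ 0.50524268 -0.26910234  0.194     ]
[ 0.50717044 -0.26655297  0.194     ]
```

```bash
python3 -m pendant '[[[7,-25,0],[0,0,0]],[[8,-30,0],[0,0,0]],[[8,-30,0],[0,0,0]],[[8,-26,0],[0,0,0]],[[0,0,-20],[0,0,0]],[[0,0,-25],[0,0,0]],[[0,0,-25],[0,0,0]],[[0,0,-20],[0,0,0]],[[0,0,0],[0,0,0]],[[0,0,0],[0,0,0]]]'; python3 - <<'E'
from workcell import ctrl
import cv2,numpy as np
d=ctrl.get_image("wrist"); np.savez(f"w3.npz",**d)
cv2.imwrite("pics/w3.png",d["pixels"][...,::-1]); print(ctrl.get_obs()["tool_pos"])
E
```

```text
t: 12.72
tool_pos: [0.5037, -0.2662, 0.2603]
tcp_rot: [-1.312, 1.035, -1.031]
ft_force: [-0.2, -0.2, -0.2]
gripper_width: 0.0849
[ 0.5044308  -0.26685627  0.26227147]
```

View pics/w3.png

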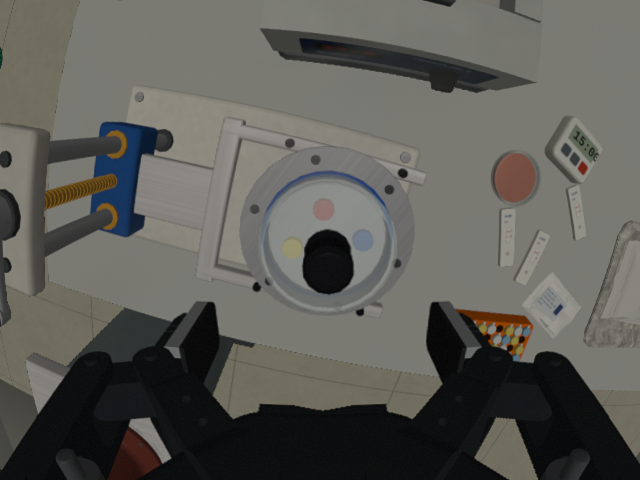

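```bash
python3 - <<'E'
from h import *
d=np.load("w3.npz")
for p in [(327,270),(329,272)]: print(fe2w(d,*p,.194))
E
python3 -m pendant '[[[0,-1,-20],[0,0,0]],[[0,-0.5,-20],[0,0,0]],[[0,0,-15],[0,0,0]],[[0,0,-12],[0,0,0]],[[0,0,-6],[0,0,0]],[[0,0,-3],[0,0,0]],[[0,0,0],[0,0,0]],[[0,0,0],[0,0,0]]]'
```

```text
[ 0.50526389 -0.26848414  0.194     ]
[ 0.50439365 -0.26981182  0.194     ]
t: 13.43
tool_pos: [0.5047, -0.2692, 0.1866]
tcp_rot: [-1.312, 1.032, -1.035]
ft_force: [-0.0, -0.8, 1.5]
gripper_width: 0.0856
```

```bash
python3 -m pendant '[[[0,0,-1],[0,0,0]],[[0,0,0],[0,0,0]],[[0,0,0],[0,0,0]],[[0,0,0],[0,0,0]],[[0,0,0],[0,0,0]],[[0,0,0],[0,0,0]],[[0,0,0],[0,0,0]],[[0,0,0],[0,0,0]]]' 0.15 40
```

```text
t: 14.1
tool_pos: [0.5043, -0.269, 0.1847]
tcp_rot: [-1.311, 1.033, -1.034]
ft_force: [-0.4, 0.1, 2.4]
gripper_width: 0.0277
```

```bash
python3 -m pendant '[[[0,0,2],[0,0,0]],[[0,0,2],[0,0,0]],[[0,0,2],[0,0,0]],[[0,0,3],[0,0,0]],[[0,0,3],[0,0,0]],[[0,0,4],[0,0,0]],[[0,0,4],[0,0,0]],[[0,0,0],[0,0,0]],[[0,0,0],[0,0,0]]]'
```

```text
t: 14.85
tool_pos: [0.5043, -0.269, 0.2049]
tcp_rot: [-1.312, 1.033, -1.035]
ft_force: [-0.2, 0.6, -2.9]
gripper_width: 0.0276
```

Load dropped to about −2 N, roughly the outer lid's 0.16 kg alone. I'll lift further, to about 8 cm.

```bash
python3 -m pendant '[[[0,0,5],[0,0,0]],[[0,0,8],[0,0,0]],[[0,0,10],[0,0,0]],[[0,0,10],[0,0,0]],[[0,0,10],[0,0,0]],[[0,0,8],[0,0,0]],[[0,0,6],[0,0,0]],[[0,0,3],[0,0,0]],[[0,0,0],[0,0,0]],[[0,0,0],[0,0,0]],[[0,0,0],[0,0,0]],[[0,0,0],[0,0,0]]]'; python3 - <<'E'
from workcell import ctrl
import cv2
p=ctrl.get_image("side")["pixels"][...,::-1]
cv2.imwrite("pics/side4.png",cv2.resize(p[150:350,180:360],None,fx=3,fy=3,interpolation=cv2.INTER_CUBIC))
E
```

```text
t: 15.85
tool_pos: [0.5038, -0.2687, 0.2634]
tcp_rot: [-1.312, 1.035, -1.032]
ft_force: [-0.1, 0.5, -2.3]
gripper_width: 0.0275
```

View pics/side4.png

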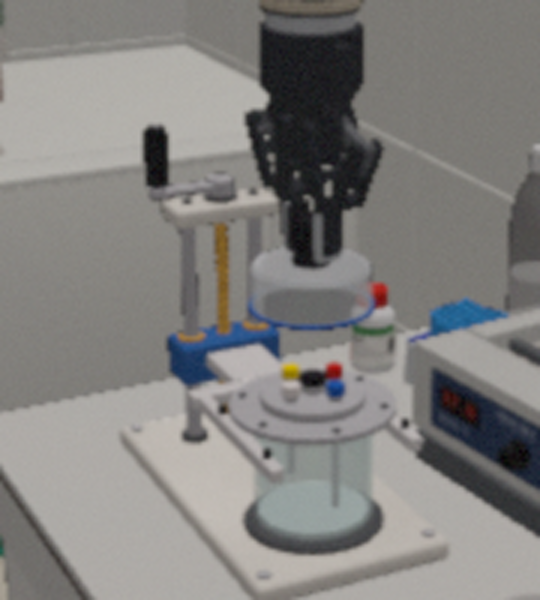

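The outer lid hangs upright in the gripper, centred near (311,285). The inner lid sits level on the jar with its ports exposed, near (312,395), and the crank is unchanged.

```bash
python3 -c "
from workcell import ctrl
print(ctrl.job_done())"
```

```text
the job is handed in; nothing more can be done
None
```

The jar is closed and the job is handed in, with the arm still holding the clear outer lid in the air; no verdict was reported.

- **Winding down:** I turned the crank about 2.7 turns clockwise until the stop pushed back with about 12 N. A side picture then showed the inner lid seated level on the jar, the outer lid still on it and the fork hanging free below.
- **Lifting the outer lid:** I gripped the black knob (measured width 28 mm) and raised it 79 mm straight up. The wrist carried about 2.3 N, which fits the outer lid alone.
- **Last picture:** It shows the outer lid upright in the gripper and the inner lid level on the jar with its ports clear. The crank is where I left it and the arm finished at 15.9 s. I saw nothing on the bench moved, though this picture covers only the area round the stand.

No check failed. One disagreement: the camera estimates of the knob's position differed by up to about 4 mm, except one wrist-camera reading before the lift was wound down, which was about 8 mm off. The grip still closed with almost no side force.

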